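# Load the curing hood and hold its recessed start button

## Robot

A 6-joint arm with a two-finger parallel gripper is mounted at the origin on the work surface. World frame = base frame: x ahead of the robot, y to its left, z up, the work surface at z = 0. Lengths are in mm, angles in rad, forces in N, time in s.
With the tool pointing down it reaches from about 400 to 925 mm from the base axis. Payload 12.5 kg.
Tool frame: the origin (TCP) lies midway between the tips of the shut fingers; the grasp point (between the pads) lies 19 mm behind it (env.grip_depth is the distance from the TCP to the grasp point, in mm); z points along the fingers, y is the line along which they close (so a half turn about z gives the same grasp; the last joint's range is limited). The gripper opens to 95 mm and grips with 3 to 60 N. Pads are 20 mm wide; open, the fingers measure 119 mm over their backs; the gripper's body (75 mm by 180 mm) begins 59 mm behind the grasp point.
Start: joints at [-1.429, 0.491, 1.559, -0, 1.092, -0.106], TCP at [153.317, -605.921, 214.661] pointing down, gripper open.
Joint ranges: [-3.1, 3.1], [-0.84, 2.19], [0.05, 2.79], [-1.13, 4.28], [0.06, 2.93], [-2.69, 2.69]. Speed limits (rad/s): [2.22, 2.22, 2.79, 3.14, 3.14, 3.14].

## Interface

Orientations are given as [roll, pitch, yaw] about the fixed x, y, z axes, in that order (R = Rz(yaw) Ry(pitch) Rx(roll)).
In Python, from cell import monitor, viewer, order, env gives the robot as it stands.
- The arm moves only by the tool move_arm, never from a script. Its argument "moves" is one flat list of numbers, 4 for each row, row after row: the shift along the tool's x, y, z normalised to -1 to 1, where 1 is 0.15 m, then the turn about the tool's z normalised to -1 to 1, where 1 is pi/2 rad. A call has 1 to 10 rows; each row shifts and turns the commanded pose from where the row before left it, along the tool's axes as they then stand; what a row does not reach is not made up. A row lasts 1/8 s, in which the tool goes at most 62.5 mm and 10.7 degrees, less where a joint would pass 70% of its speed; a pose out of reach is approached as far as the arm can. A call with a number of a shift or a turn outside -1 to 1 is refused whole. A call with a gripper value outside its range is refused whole. "claw" is the finger opening in mm, from 0 to 95.1, set as the call begins (left out, the last holds). The fingers move at their own pace and stop on an object; the grip force is fixed at half the most. Time passes only in rows, so rows that do not move let the fingers close. It gives the time, the measured TCP pose, the force, the opening and the grip force at its end, in the units of the state.
- monitor.state(): the state, without advancing time (a new reading comes with each control period).
- viewer.read_camera(name): name is "scene" or "top" or "wrist"; returns the picture (384x512x3 uint8, red, green, blue); there is no depth.
- viewer.camera_info(name): a dict with "K" (3x3 intrinsics, pixels), "camera_from_world" (4x4, takes a point from world to camera coordinates). Camera axes: x right, y down, z forward; pixel columns grow to the right and rows downward; lengths in mm; the calibration is good to about 2 mm. A picture is of the moment at which its call begins: read the wrist's pose just before it. camera_info takes no time and is no camera call; for the wrist camera it gives the pose at the moment of the call.
- order.job_done(): hands the job in; it is judged then, once.
The state is a dict: "t": time; "joints": joint angles; "qvel": joint speeds; "tau": joint torques, N m; "eef_pos": TCP position; "tcp_rot": TCP orientation; "ft_force": force on the tool from outside, world axes, zero at the start; "moment": the same for the moment, N m; "opening": opening from 0.0 (shut) to 1.0 (fully open); "grip_force": force on a finger pad.
Only numpy, scipy, OpenCV 4.12 (cv2) and the standard library are available. Lean on these libraries where they do the work, as an engineer would, in place of code of your own. Each camera call takes 0.05 s, during which the arm holds its last target. There are 200 camera calls.

## Task

Slide the tray with its two granite plugs along the bench into the curing hood until it is fully home. Then take the slim stylus out of the tool stand, reach it down through the round aperture in the hood's top and press the recessed start button fully down with it; do not press the button before the tray is home. Finish while still holding the stylus and keeping the button down, with both plugs still in the tray, and leave everything else on the bench where it stands.

Things in the scene. Friction and masses are not known exactly. Their poses are not given: they have to be found in the camera images.
- hood: Fixed grey curing hood, 150 (x) x 216 (y, -137 to +79) x 85 mm high, origin on the bench at mid-depth under the bay's centre line. Open front at x = -75 mm faces its own -x, to the robot. Bay: floorless (the tray slides on the bench), 134 wide, 65 high, 100 mm deep to a rigid back stop at x = +25 mm. Control pod on the -y side (y -79 to -137), flat aluminium top with the aperture.
- bay_mouth (a point): Middle of the bay's mouth at bench height, in the plane of the hood's front face; axes as the hood's (+x goes straight in).
- aperture (a point): Centre of the round aperture, 18 mm diameter, through the 6 mm thick top plate of the control pod, at the top face (85 mm above the bench); hood frame (-20, -108, 85) mm. The pod is hollow below the plate and the button lies straight below. Axes as the hood's.
- button_top (a point): Centre of the top of the start button, a plain grey plunger of 24 mm diameter; unpressed it lies 25 mm below the aperture's top face (60 mm above the bench), on the aperture's axis. Moves down with the button.
- button (a joint): Travel of the start button in m: 0 released, 0.008 fully down. Sprung: starts to move at about 2 N, fully down at 6 N, rises again when let go.
- tray_mid (a point): Middle of the loose aluminium tray, 14 mm above its underside: 100 (x) x 120 (y) x 28 mm, 3 mm walls, one divider along x, about 0.32 kg. Its +x end goes in first. Fully home, that end meets the back stop, its -x wall is flush with the hood's front and its x axis is along the hood's. Move it by sliding on the bench; lifted by the handle it is nose-heavy.
- tray_handle (a point): Grip point in the tray's handle: an upright fin 12 mm thick (tray y), 40 mm long (tray x), top 70 mm above the bench, on a flat tongue (40 mm wide, 3 mm thick) sticking out of the tray's -x end. This point lies 95 mm from the tray's middle along the tray's -x, 45 mm above the bench; axes as the tray's.
- plug0_center (a point): Centre of a loose granite plug, an upright cylinder 34 mm diameter, 30 mm high, standing in the tray's +y compartment.
- plug1_center (a point): Centre of the other, identical granite plug, in the tray's -y compartment.
- stand: Fixed dark wooden tool stand, block 50 (x) x 130 (y) x 60 mm high, origin under its centre; two upright sockets 11 mm in diameter, right through, at y = +35 and -35 mm. One holds the stylus and the other the burr, either way round; both lift straight up.
- stylus_mid (a point): Centre of the stylus's straight slim round wooden handle, 20 mm diameter, 70 mm long, upright on the stand's top (60 to 130 mm above the bench, this point at 95 mm). Below it a steel rod 8 mm diameter, 50 mm long, hidden in the socket. This point lies 85 mm above the rod's tip; z axis from tip to handle.
- stylus_tip (a point): Lower end of the stylus's steel rod, 85 mm below the handle's centre along the stylus's axis.
- stylus: The stylus itself, origin at its rod's tip, z axis from tip to handle; about 70 g.
- burr_mid (a point): Middle of the bulb-shaped handle (36 mm diameter, 42 mm tall) of the burr, the other tool in the stand: too short to reach the button; leave it.
- spraycan: Bystander: spray can 62 mm diameter, 180 mm high, origin under its centre.
- mug: Bystander: white mug 80 mm diameter, 90 mm high, origin under its centre.
- offcut: Bystander: dark granite offcut 70 x 50 x 35 mm, origin under its centre.
- pad: Bystander: black rubber polishing pad, disc 72 mm diameter, 24 mm high, origin under its centre.
- sander: Bystander: cork sanding block 45 x 100 x 28 mm, origin under its centre.
- resin: Bystander: small amber jar 44 mm diameter, 60 mm high, origin under its centre.
Not all that is in view belongs to the job. What is shaped like the stylus but blue is not meant. What is shaped like the part that bears tray_mid but purple is not meant.

How it is judged:
By the outcome, as a careful person would: the job done as asked, in the order asked, and still so for the second after the job is handed in, while the arm keeps its last pose, push and grip.
It also fails if it takes over 67 s, if anything falls off the work surface, if the arm or the gripper's body presses on something with over 40 N, if the wrist force passes 120 N, or if a joint passes its speed limit or range.

## Working session

There is one attempt and no reset: what is moved stays moved. The work goes in short steps, Python scripts to look and compute and a tool call to move; the robot and the scene stay as the last step left them, time stands still between calls to the robot, and variables do not carry over. Pictures are saved under pics/ and viewed, at most 10 in all, crops included, and the job is handed in when it is done.

Besides the shell and the picture viewer there is one more tool, called after "Call:" as name(argument=value, ...) on one line, values as JSON. move_arm: Moves the arm, as the interface text tells. Scaled input: -1 to 1 covers 0.15 m each way for a shift and pi/2 rad each way for a turn. Its arguments: {"type":"object","properties":{"moves":{"type":"array"},"claw":{"type":"number"}},"required":["moves"]}

```bash
ls; mkdir -p pics; python3 - <<'E'
from cell import monitor, viewer
import cv2,numpy as np
for n in("scene","top"):
    im=viewer.read_camera(n); cv2.imwrite(f"pics/{n}0.png",cv2.resize(im[:,:,::-1],(800,600),interpolation=cv2.INTER_CUBIC))
    i=viewer.camera_info(n); print(n,np.round(i["K"],1).tolist(),np.round(i["camera_from_world"],3).tolist())
    np.savez(f"{n}.npz",K=i["K"],T=i["camera_from_world"],im=im)
s=monitor.state();print(s)
E
```

```text
pics
scene [[404.9, 0.0, 254.9], [0.0, 404.9, 188.2], [0.0, 0.0, 1.0]] [[0.887, 0.461, -0.007, -457.189], [0.372, -0.724, -0.58, -148.451], [-0.272, 0.512, -0.814, 1223.516], [0.0, 0.0, 0.0, 1.0]]
top [[366.8, 0.0, 259.1], [0.0, 366.8, 195.4], [0.0, 0.0, 1.0]] [[0.025, -1.0, -0.004, -18.607], [-0.989, -0.025, -0.146, 541.776], [0.146, 0.007, -0.989, 998.027], [0.0, 0.0, 0.0, 1.0]]
{'t': 0.1, 'joints': array([-1.42857567e+00,  4.91462951e-01,  1.55939809e+00, -6.48909627e-06,
        1.09168046e+00, -1.05652295e-01]), 'qvel': array([-0.00047609,  0.00106514,  0.00022849, -0.00037999, -0.00113491,
       -0.00029332]), 'tau': array([ 4.04132152e-04, -6.13626266e+01, -2.58604109e+01,  6.94041420e-02,
        4.70477482e-02, -5.41533359e-05]), 'eef_pos': array([ 153.29720834, -605.68653381,  214.1394493 ]), 'tcp_rot': array([-3.14064848e+00, -9.43389583e-05,  2.47875898e-01]), 'ft_force': array([ 0.24915484, -0.02672747, -0.91980288]), 'moment': array([-0.03794073, -0.043803  ,  0.05110311]), 'grip_force': 0.0, 'opening': 0.9984586927570921}
```

View pics/top0.png

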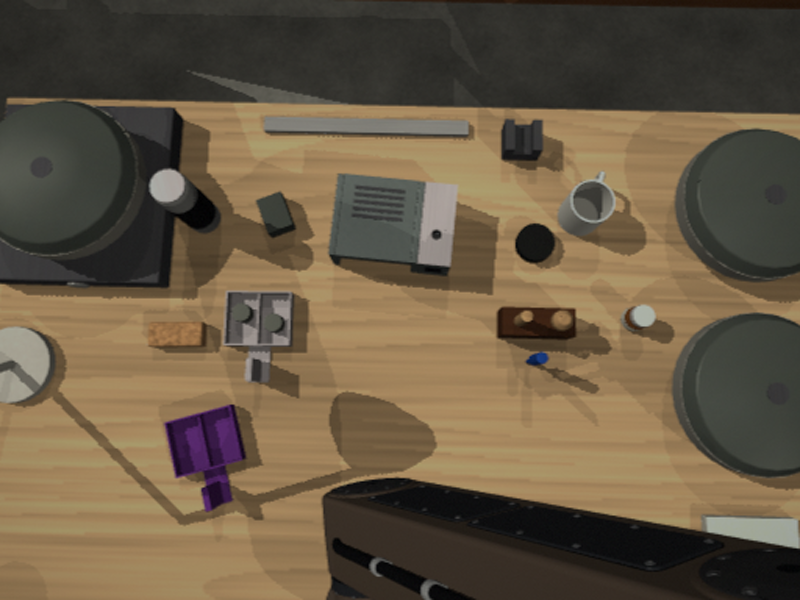

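View pics/scene0.png

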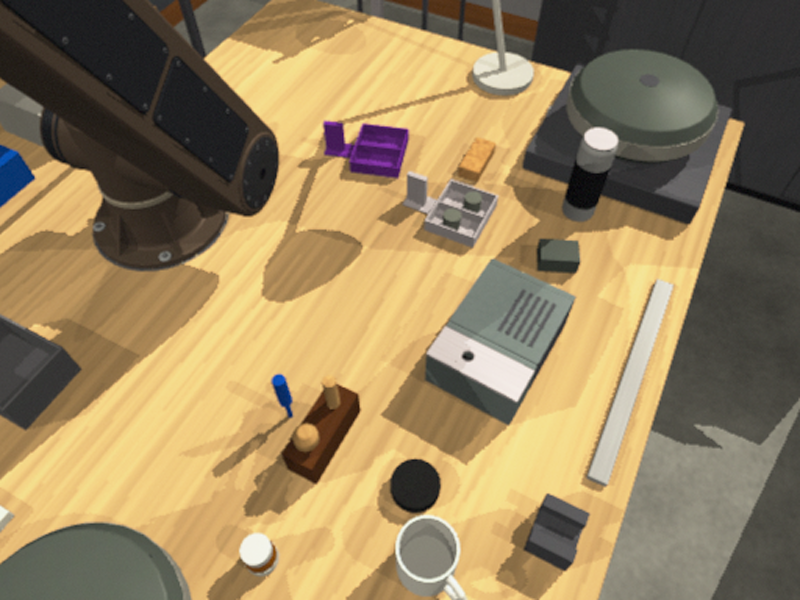

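Top view: the candidates for the tray are the aluminium tray at (260,320), handle (258,368), and the purple one at (205,440), which I rule out. For the stylus they are the slim wooden handle at (525,317), the bulbous burr at (562,320), and the blue decoy at (538,358). I choose the grey tray and the slim wooden handle. The hood is at (395,225), with its aperture at (436,234).

```bash
python3 - <<'E'
import cv2,numpy as np
im=np.load("top.npz")["im"][:,:,::-1]
a=cv2.resize(im[105:250,135:300],None,fx=4,fy=4,interpolation=cv2.INTER_CUBIC)
cv2.imwrite("pics/c1.png",a)
b=cv2.resize(im[185:245,310:385],None,fx=8,fy=8,interpolation=cv2.INTER_CUBIC)
s=np.load("scene.npz")["im"][:,:,::-1]
cv2.imwrite("pics/c2.png",b)
E
```

```text
(no output)
```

View pics/c1.png

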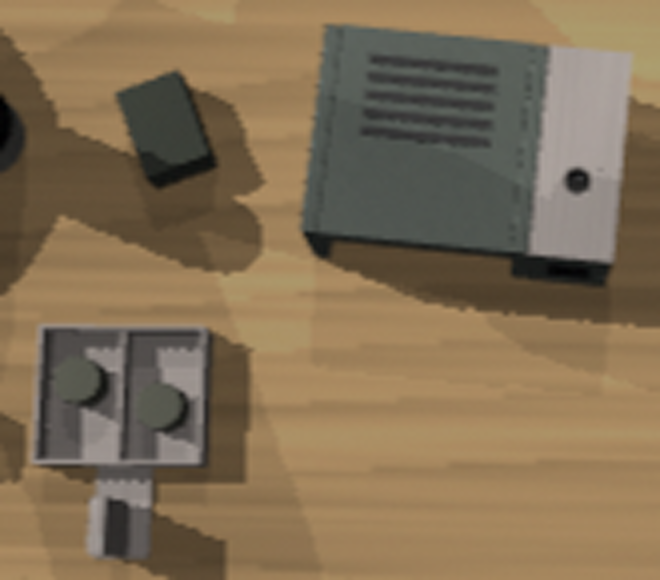

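View pics/c2.png

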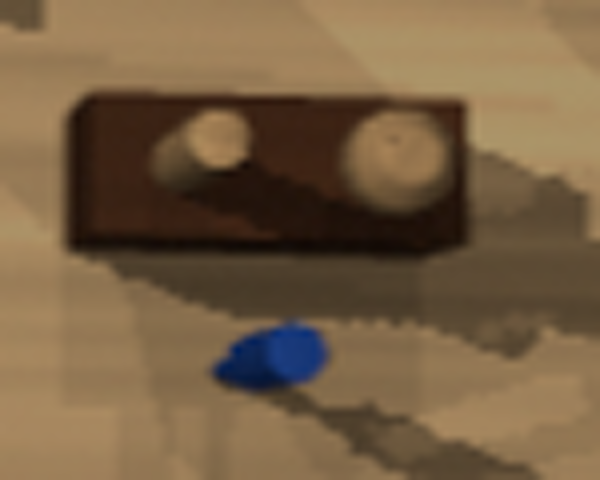

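c1 shows the hood's top corners at (328,24), (632,53), (613,263) and (305,232), the aperture at (577,180), and the tray rim corners at (41,327), (211,327), (207,466) and (32,463). The fin's top is the light strip around (98,527). c2 confirms the slim wooden stylus, with its top at (219,139); the round burr is to its right and the blue decoy is free-standing in front.

```bash
cat > h.py <<'E'
import numpy as np, cv2
from scipy.optimize import least_squares
def cam(n):
    d=np.load(n+".npz"); return d["K"],d["T"]
def proj(c,P):
    K,T=c; p=np.asarray(P)@T[:3,:3].T+T[:3,3]; p=p@K.T; return p[:,:2]/p[:,2:]
def back(c,uv,z):
    K,T=c; R=T[:3,:3]; C=-R.T@T[:3,3]; d=R.T@np.linalg.solve(K,[*uv,1]); return C+d*(z-C[2])/d[2]
def place(p,L):
    c,s=np.cos(p[2]),np.sin(p[2]); L=np.asarray(L,float); return np.c_[p[0]+c*L[:,0]-s*L[:,1],p[1]+s*L[:,0]+c*L[:,1],L[:,2]]
def fit(c,L,uv,p0):
    r=least_squares(lambda p:(proj(c,place(p,L))-uv).ravel(),p0,x_scale=[10,10,.1]); return r.x,np.sqrt(np.mean(r.fun**2))
E
python3 - <<'E'
from h import *
np.set_printoptions(precision=3,suppress=True)
c=cam("top")
A=lambda q:(np.array(q,float)+.5)/4-.5+[135,105]
B=lambda q:(np.array(q,float)+.5)/8-.5+[310,185]
# hood: image up=+x, left=+y
h,e=fit(c,[[75,79,85],[75,-137,85],[-75,-137,85],[-75,79,85],[-20,-108,85]],A([[328,24],[632,53],[613,263],[305,232],[577,180]]),[800,0,0]);print("hood",h,e)
t,e=fit(c,[[50,60,28],[50,-60,28],[-50,-60,28],[-50,60,28]],A([[41,327],[211,327],[207,466],[32,463]]),[600,200,0]);print("tray",t,e)
fin=proj(c,place(t,[[-75,6,70],[-75,-6,70],[-115,-6,70],[-115,6,70]]));print("fin crop",(fin-[135,105]+.5)*4-.5)
print("handle",place(t,[[-95,0,45]]),"mouth",place(h,[[-75,0,0]]),"aper",place(h,[[-20,-108,85]]), "seen", back(c,A([577,180]),85))
print("home tray",place(h,[[-25,0,0]]),"handle home",place(h,[[-120,0,45]]))
print("stylus",back(c,B([219,139]),130))
print("stand tops",[back(c,B(q),60) for q in ([100,97],[467,103],[467,243],[92,243])])
print("blue top",back(c,B([297,352]),120),"blue foot",back(c,B([222,370]),0))
s=cam("scene");Z=512/800
for q in ([329,385],[280,380],[288,416],[308,428]): print("scene",q,[back(s,np.array(q)*Z,z)[:2] for z in(0,120,130)])
np.savez("pose.npz",h=h,t=t)
E
```

```text
hood [691.724  47.682  -0.074] 0.46177446735910344
tray [513.818 262.19    0.017] 0.46516425733698163
fin crop [[ 92.928 497.235]
 [110.598 497.384]
 [107.795 556.872]
 [ 90.02  556.719]]
handle [[418.831 260.594  45.   ]] mouth [[616.932  53.261   0.   ]] aper [[663.746 -58.531  85.   ]] seen [664.087 -56.649  85.   ]
home tray [[666.794  49.541   0.   ]] handle home [[572.057  56.608  45.   ]]
stylus [ 516.596 -206.345  130.   ]
stand tops [array([ 539.688, -179.727,   60.   ]), array([ 540.745, -306.622,   60.   ]), array([ 492.111, -305.747,   60.   ]), array([ 488.885, -176.993,   60.   ])]
blue top [ 449.496 -233.071  120.   ] blue foot [ 449.823 -233.828    0.   ]
scene [329, 385] [array([ 474.545, -161.779]), array([ 516.796, -209.62 ]), array([ 520.317, -213.606])]
scene [280, 380] [array([ 399.83 , -190.218]), array([ 451.962, -234.298]), array([ 456.306, -237.971])]
scene [288, 416] [array([ 445.708, -236.853]), array([ 491.773, -274.765]), array([ 495.611, -277.924])]
scene [308, 428] [array([ 483.9  , -239.474]), array([ 524.914, -277.04 ]), array([ 528.332, -280.171])]
```

```bash
cat > plan.py <<'E'
# rows from a start pose through waypoints (x,y,z,yaw,step_mm); tool pointing down; turn is done after the shift in each row
import numpy as np
def plan(p0,wps):
    p=np.array(p0,float); rows=[]
    for w in wps:
        w=np.array(w,float); d=np.linalg.norm(w[:3]-p[:3]); n=int(max(np.ceil(d/w[4]),np.ceil(abs(w[3]-p[3])/.17),1))
        q=p.copy()
        for k in range(1,n+1):
            g=q+(w[:4]-q)*k/n; c,s=np.cos(p[3]),np.sin(p[3]); e=g[:3]-p[:3]
            r=np.round([(c*e[0]+s*e[1])/150,(s*e[0]-c*e[1])/150,-e[2]/150,-(g[3]-p[3])/(np.pi/2)],3)
            l=r*[150,150,150,np.pi/2]
            p=p+[c*l[0]+s*l[1],s*l[0]-c*l[1],-l[2],-l[3]]; rows.append(r.tolist())
    for i in range(0,len(rows),10): print([x+0. for r in rows[i:i+10] for x in r])
    print(len(rows),"end",p.round(2).tolist())
E
python3 -c "
from plan import plan
plan([153.3,-605.9,214.7,.248],[(153.3,-605.9,214.7,.017,60),(480,-350,214.7,.017,61),(520,-50,214.7,.017,61),(419,260.6,200,.017,61),(419,260.6,31,.017,45)])"
```

```text
[0.0, 0.0, 0.0, 0.074, 0.0, 0.0, 0.0, 0.073, 0.315, -0.238, 0.0, 0.0, 0.316, -0.239, 0.0, 0.0, 0.315, -0.238, 0.0, 0.0, 0.315, -0.238, 0.0, 0.0, 0.315, -0.239, 0.0, 0.0, 0.316, -0.238, 0.0, 0.0, 0.315, -0.239, 0.0, 0.0, 0.06, -0.399, 0.0, 0.0]
[0.06, -0.399, 0.0, 0.0, 0.06, -0.399, 0.0, 0.0, 0.061, -0.399, 0.0, 0.0, 0.06, -0.399, 0.0, 0.0, -0.106, -0.347, 0.016, 0.0, -0.107, -0.347, 0.017, 0.0, -0.106, -0.347, 0.016, 0.0, -0.106, -0.347, 0.016, 0.0, -0.107, -0.347, 0.017, 0.0, -0.106, -0.347, 0.016, 0.0]
[0.0, 0.0, 0.282, 0.0, 0.0, 0.0, 0.281, 0.0, 0.0, 0.0, 0.282, 0.0, 0.0, 0.0, 0.282, 0.0]
24 end [419.03, 260.67, 30.95, 0.02]
```

Call:
move_arm(moves=[0,0,0,0.074,0,0,0,0.073,0.315,-0.238,0,0,0.316,-0.239,0,0,0.315,-0.238,0,0,0.315,-0.238,0,0,0.315,-0.239,0,0,0.316,-0.238,0,0,0.315,-0.239,0,0,0.06,-0.399,0,0], claw=60)

```text
t: 1.35
eef_pos: [490.1, -288.9, 213.8]
tcp_rot: [-3.142, -0.0, 0.017]
ft_force: [0.1, 0.4, -0.2]
opening: 0.632
grip_force: 0.0
```

Call:
move_arm(moves=[0.06,-0.399,0,0,0.06,-0.399,0,0,0.061,-0.399,0,0,0.06,-0.399,0,0,-0.106,-0.347,0.016,0,-0.107,-0.347,0.017,0,-0.106,-0.347,0.016,0,-0.106,-0.347,0.016,0,-0.107,-0.347,0.017,0,0,0,0,0])

```text
t: 2.6
eef_pos: [434.6, 211.3, 202.0]
tcp_rot: [3.142, 0.001, 0.021]
ft_force: [0.9, -0.0, -0.6]
opening: 0.631
grip_force: 0.0
```

Call:
move_arm(moves=[-0.106,-0.333,0.016,0,0,0,0,0,0,0,0.282,0,0,0,0.281,0,0,0,0.19,0,0,0,0.19,0,0,0,0.18,0,0,0,0,0])

```text
t: 3.6
eef_pos: [419.1, 257.0, 30.2]
tcp_rot: [3.14, 0.003, 0.016]
ft_force: [-0.2, 0.1, 1.2]
opening: 0.626
grip_force: 0.0
```

```bash
python3 - <<'E'
from cell import monitor, viewer
import cv2,numpy as np
s=monitor.state();print(s["eef_pos"],s["tcp_rot"],s["ft_force"])
a=viewer.read_camera("top")[:,:,::-1];b=viewer.read_camera("wrist")[:,:,::-1]
cv2.imwrite("pics/g1.png",np.hstack([cv2.resize(a[150:300,90:240],(400,400)),cv2.resize(b,(400,300))if 0 else cv2.copyMakeBorder(cv2.resize(b,(400,300)),0,100,0,0,0)]))
E
```

```text
[419.07929315 256.95898869  30.19206178] [3.14005706e+00 3.11439191e-03 1.56640857e-02] [-0.17578993  0.1297765   1.21355509]
```

View pics/g1.png

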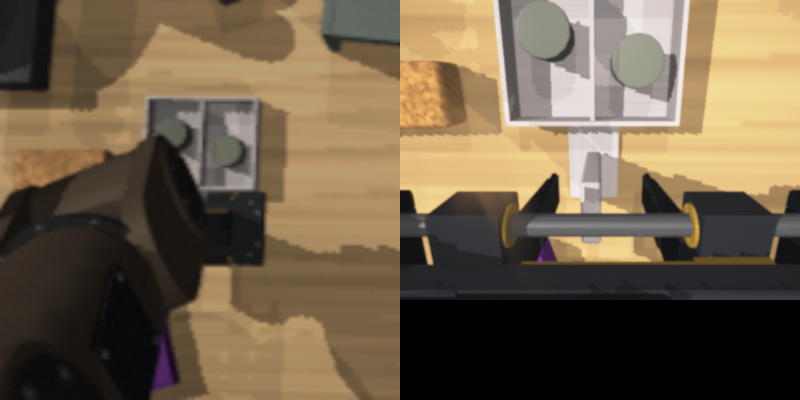

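The right half (wrist view) shows the fin at (592,210) between the open fingers at (550,190) and (652,190), with the tray ahead and both plugs in it. Closing.

Call:
move_arm(moves=[0,-0.023,0,0,0,0,0,0,0,0,0,0,0,0,0,0,0,0,0,0,0,0,0,0], claw=0)

```text
t: 4.45
eef_pos: [419.2, 262.0, 31.5]
tcp_rot: [3.142, -0.0, 0.017]
ft_force: [0.6, 0.9, 1.6]
opening: 0.128
grip_force: 30.0
```

```bash
python3 - <<'E'
from plan import plan
from h import *
d=np.load("pose.npz");h=d["h"]
pre=place(h,[[-120-75,0,0]])[0]; home=place(h,[[-120,0,0]])[0]; print(pre,home)
plan([419,260.5,30.5,.016],[(*pre[:2],30.5,h[2],22),(*place(h,[[-135,0,0]])[0][:2],30.5,h[2],20)])
E
```

```text
[497.26465099  62.18685719   0.        ] [572.05686475  56.60790028   0.        ]
[0.05, 0.133, 0.0, 0.006, 0.051, 0.133, 0.0, 0.006, 0.053, 0.132, 0.0, 0.005, 0.053, 0.131, 0.0, 0.006, 0.055, 0.131, 0.0, 0.006, 0.056, 0.131, 0.0, 0.006, 0.058, 0.13, 0.0, 0.005, 0.058, 0.13, 0.0, 0.006, 0.06, 0.129, 0.0, 0.006, 0.06, 0.128, 0.0, 0.006]
[0.1, 0.0, 0.0, 0.0, 0.1, 0.0, 0.0, 0.0, 0.1, 0.0, 0.0, 0.0, 0.1, 0.0, 0.0, 0.0]
14 end [557.06, 57.73, 30.5, -0.08]
```

```bash
python3 - <<'E'
from plan import plan
from h import *
d=np.load("pose.npz");h=d["h"]
pre=place(h,[[-245,0,0]])[0]; print(pre)
plan([419.2,262,31.5,.016],[(*pre[:2],31.5,h[2],16),(*place(h,[[-128,0,0]])[0][:2],31.5,h[2],12)])
E
```

```text
[447.40317515  65.90616179   0.        ]
[0.013, 0.101, 0.0, 0.004, 0.013, 0.1, 0.0, 0.005, 0.015, 0.101, 0.0, 0.004, 0.015, 0.101, 0.0, 0.005, 0.015, 0.1, 0.0, 0.004, 0.017, 0.1, 0.0, 0.005, 0.017, 0.1, 0.0, 0.004, 0.017, 0.1, 0.0, 0.004, 0.019, 0.1, 0.0, 0.005, 0.019, 0.1, 0.0, 0.004]
[0.02, 0.1, 0.0, 0.005, 0.02, 0.099, 0.0, 0.004, 0.021, 0.1, 0.0, 0.005, 0.078, 0.0, 0.0, 0.0, 0.078, 0.0, 0.0, 0.0, 0.078, 0.0, 0.0, 0.0, 0.078, 0.0, 0.0, 0.0, 0.078, 0.0, 0.0, 0.0, 0.078, -0.001, 0.0, 0.0, 0.078, 0.0, 0.0, 0.0]
[0.078, 0.0, 0.0, 0.0, 0.078, 0.0, 0.0, 0.0, 0.078, 0.0, 0.0, 0.0]
23 end [564.01, 57.22, 31.5, -0.08]
```

Call:
move_arm(moves=[0.013,0.05,0,0.004,0.013,0.1,0,0.005,0.015,0.101,0,0.004,0.015,0.101,0,0.005,0.015,0.1,0,0.004,0.017,0.1,0,0.005,0.017,0.1,0,0.004,0.017,0.1,0,0.004,0.019,0.1,0,0.005,0.019,0.1,0,0.004])

```text
t: 5.7
eef_pos: [441.0, 117.8, 31.4]
tcp_rot: [3.141, 0.0, -0.053]
ft_force: [-0.2, 3.8, 0.8]
opening: 0.125
grip_force: 30.0
```

Call:
move_arm(moves=[0.02,0.1,0,0.005,0.02,0.1,0,0.004,0.021,0.1,0,0.005,0,0.05,0,0,0,0,0,0,0,0,0,0])

```text
t: 6.45
eef_pos: [446.8, 65.7, 31.4]
tcp_rot: [3.141, -0.0, -0.075]
ft_force: [0.8, -3.0, 1.5]
opening: 0.127
grip_force: 30.0
```

```bash
python3 - <<'E'
from cell import monitor, viewer
import cv2,numpy as np
s=monitor.state();print(s["eef_pos"],s["tcp_rot"],s["ft_force"])
a=viewer.read_camera("top")[:,:,::-1]
cv2.imwrite("pics/g2.png",cv2.resize(a[105:255,170:320],(600,600),interpolation=cv2.INTER_CUBIC))
E
```

```text
[446.82041017  65.73741851  31.44739776] [ 3.14144692e+00 -4.39964743e-05 -7.48364026e-02] [ 0.81143208 -3.01306792  1.47389276]
```

View pics/g2.png

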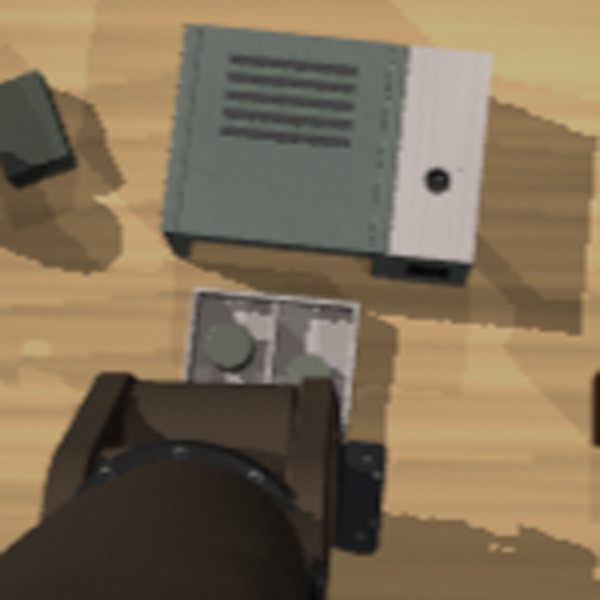

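The tray's front rim corners are at (193,290) and (359,302), both plugs are inside, and the bay mouth spans about (188,245) to (373,262).

```bash
python3 - <<'E'
from h import *
c=cam("top");h=np.load("pose.npz")["h"]
A=lambda q:(np.array(q,float)+.5)/4-.5+[170,105]
def inh(P):
    d=P[:2]-h[:2];k,s=np.cos(h[2]),np.sin(h[2]);return np.round([k*d[0]+s*d[1],-s*d[0]+k*d[1]],1)
for q in([193,290],[359,302]):print(inh(back(c,A(q),28)))
for q in ([492,53],[474,263],[163,232],[187,24],[437,180]):print("hood",inh(back(c,A(q),85)))
E
```

```text
[-102.5   60.1]
[-99.4 -59.9]
hood [  74.9 -135.9]
hood [ -75.4 -136.6]
hood [-74.9  77.5]
hood [75.  78.5]
hood [ -19.8 -106.1]
```

Aligned with the bay and centred; about 125 mm to go.

Call:
move_arm(moves=[0.04,0,0,0,0.078,0,0,0,0.078,0,0,0,0.078,0,0,0,0.078,0,0,0,0.078,0,0,0,0.078,0,0,0,0.078,0,0,0,0.078,0,0,0,0.078,0,0,0])

```text
t: 7.75
eef_pos: [556.8, 58.2, 31.5]
tcp_rot: [3.141, 0.003, -0.073]
ft_force: [-7.0, 1.4, 6.4]
opening: 0.124
grip_force: 30.0
```

Call:
move_arm(moves=[0.025,0,0,0,0.012,0,0,0,0.01,0,0,0,0,0,0,0])

```text
t: 8.25
eef_pos: [563.7, 57.6, 31.5]
tcp_rot: [3.141, 0.002, -0.073]
ft_force: [-6.1, 0.4, 5.9]
opening: 0.125
grip_force: 30.0
```

Call:
move_arm(moves=[0.01,0,0,0,0.01,0,0,0,0,0,0,0])

```text
t: 8.62
eef_pos: [566.7, 57.4, 31.4]
tcp_rot: [3.141, 0.002, -0.073]
ft_force: [-5.3, 0.4, 5.9]
opening: 0.123
grip_force: 30.0
```

Call:
move_arm(moves=[0.01,0,0,0,0.008,0,0,0,0,0,0,0])

```text
t: 9.0
eef_pos: [569.3, 57.2, 31.4]
tcp_rot: [3.141, 0.003, -0.073]
ft_force: [-5.4, 1.1, 6.8]
opening: 0.126
grip_force: 30.0
```

Call:
move_arm(moves=[0.008,0,0,0,0.005,0,0,0,0,0,0,0])

```text
t: 9.38
eef_pos: [571.2, 57.1, 31.4]
tcp_rot: [3.141, 0.003, -0.073]
ft_force: [-6.4, 0.1, 6.7]
opening: 0.127
grip_force: 30.0
```

Call:
move_arm(moves=[0.007,0,0,0,0,0,0,0])

```text
t: 9.62
eef_pos: [571.4, 57.1, 31.4]
tcp_rot: [3.141, 0.004, -0.073]
ft_force: [-11.4, 0.6, 9.3]
opening: 0.127
grip_force: 30.0
```

Call:
move_arm(moves=[0.007,0,0,0,0,0,0,0])

```text
t: 9.88
eef_pos: [571.5, 57.1, 31.4]
tcp_rot: [3.141, 0.006, -0.073]
ft_force: [-15.8, 2.1, 13.1]
opening: 0.126
grip_force: 30.0
```

Call:
move_arm(moves=[0.006,0,0,0,0,0,0,0,0,0,0,0])

```text
t: 10.25
eef_pos: [571.6, 57.1, 31.4]
tcp_rot: [3.141, 0.008, -0.073]
ft_force: [-18.0, 0.2, 13.7]
opening: 0.125
grip_force: 30.0
```

Firm stop at x ≈ 571.5. I'll ease off slightly, open and rise.

Call:
move_arm(moves=[-0.01,0,0,0,0,0,0,0])

```text
t: 10.5
eef_pos: [571.7, 57.1, 31.4]
tcp_rot: [3.141, 0.005, -0.073]
ft_force: [-9.9, 0.2, 8.8]
opening: 0.122
grip_force: 30.0
```

Call:
move_arm(moves=[0,0,0,0,0,0,0,0,0,0,0,0,0,0,0,0], claw=50)

```text
t: 11.0
eef_pos: [574.1, 56.4, 31.4]
tcp_rot: [3.142, -0.0, -0.074]
ft_force: [1.2, 0.1, -0.2]
opening: 0.484
grip_force: 0.0
```

Call:
move_arm(moves=[0,0,-0.1,0,0,0,-0.3,0,0,0,-0.4,0,0,0,-0.4,0,0,0,0,0])

```text
t: 11.62
eef_pos: [575.5, 56.4, 217.0]
tcp_rot: [-3.141, -0.009, -0.074]
ft_force: [-0.0, 0.2, -0.7]
opening: 0.524
grip_force: 0.0
```

```bash
python3 - <<'E'
from plan import plan
from cell import monitor, viewer
s=monitor.state();p=[*s["eef_pos"],s["tcp_rot"][2]];print(p)
# yaw to 0.0 aligned with stand later; go over to near stand
plan(p,[(560,-60,200,-.02,61),(517,-208,200,-.02,61)])
E
```

```text
[np.float64(575.5322464855434), np.float64(56.42605013079618), np.float64(217.03654630144686), np.float64(-0.0741035080801522)]
[-0.023, 0.391, 0.057, -0.017, -0.033, 0.39, 0.057, -0.017, -0.089, 0.331, 0.0, 0.0, -0.089, 0.331, 0.0, 0.0, -0.088, 0.33, 0.0, 0.0]
5 end [517.06, -207.95, 199.94, -0.02]
```

Call:
move_arm(moves=[-0.023,0.391,0.057,-0.017,-0.033,0.39,0.057,-0.017,-0.089,0.331,0,0,-0.089,0.331,0,0,-0.088,0.33,0,0,0,0,0.2,0,0,0,0,0])

```text
t: 12.5
eef_pos: [514.1, -207.9, 162.7]
tcp_rot: [-3.14, 0.004, -0.022]
ft_force: [-0.5, -0.2, 0.4]
opening: 0.523
grip_force: 0.0
```

```bash
python3 - <<'E'
from cell import monitor, viewer
import cv2,numpy as np
s=monitor.state();print(s["eef_pos"],s["tcp_rot"],s["ft_force"])
i=viewer.camera_info("wrist");b=viewer.read_camera("wrist");a=viewer.read_camera("top")[:,:,::-1]
np.savez("wrist.npz",K=i["K"],T=i["camera_from_world"],im=b)
cv2.imwrite("pics/g3.png",np.hstack([cv2.resize(b[:,:,::-1],(400,300)),cv2.resize(a[105:225,170:330],(400,300),interpolation=cv2.INTER_CUBIC)]))
E
```

```text
[ 514.13734702 -207.87385941  162.71558419] [-3.13968748  0.00376637 -0.02193357] [-0.5348872  -0.23532243  0.41508061]
```

View pics/g3.png

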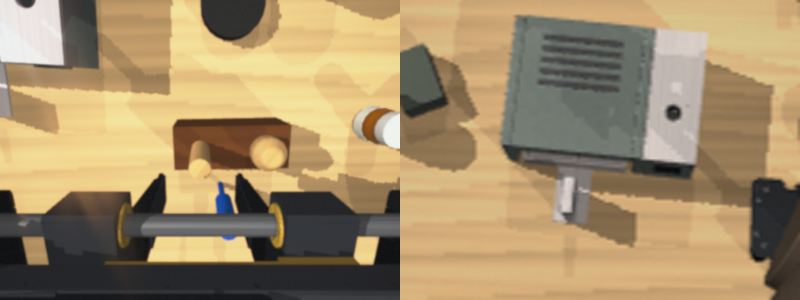

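Left (wrist): stylus top at (200,168), burr at (268,150), the blue decoy at (227,225) nearer the robot. Right (top): the tray sits flush with the hood's front at (575,160).

```bash
python3 - <<'E'
from h import *
from plan import plan
c=cam("wrist")
print(back(c,np.array([200,168])*1.28,130),back(c,np.array([198,145])*1.28,60),back(c,np.array([223,238])*1.28,120), back(c,np.array([268,152])*1.28,100))
print((proj(c,[[516.6,-207,130],[516.6,-207,60],[514,-208,162]])/1.28).round(1))
E
```

```text
[ 518.71684595 -208.28172667  130.        ] [ 520.94894479 -205.90617204   60.        ] [ 443.83927201 -228.6938469   120.        ] [ 522.88290065 -272.79012627  100.        ]
[[198.5 170.4]
 [199.1 148.8]
 [199.6 188.9]]
```

Call:
move_arm(moves=[0.025,0,0,0,0,0,0,0,0,0,0.2,0,0,0,0.2,0,0,0,0.15,0,0,0,0,0])

```text
t: 13.35
eef_pos: [518.9, -207.6, 81.0]
tcp_rot: [-3.141, 0.002, -0.02]
ft_force: [0.5, -0.7, 0.4]
opening: 0.524
grip_force: 0.0
```

Call:
move_arm(moves=[0,0,0,0,0,0,0,0,0,0,0,0,0,0,0,0,0,0,0,0,0,0,0,0], claw=0)

```text
t: 14.1
eef_pos: [519.4, -208.2, 82.3]
tcp_rot: [3.141, -0.001, -0.021]
ft_force: [-1.1, 0.4, 6.5]
opening: 0.205
grip_force: 30.0
```

Call:
move_arm(moves=[0,0,-0.15,0,0,0,-0.3,0,0,0,-0.35,0,0,0,-0.1,0,0,0,0,0])

```text
t: 14.72
eef_pos: [519.2, -208.1, 217.1]
tcp_rot: [3.141, -0.001, -0.021]
ft_force: [0.7, 0.2, -1.6]
opening: 0.209
grip_force: 30.0
```

```bash
python3 - <<'E'
from cell import monitor, viewer
from plan import plan
import cv2,numpy as np
s=monitor.state();p=[*s["eef_pos"],s["tcp_rot"][2]];print(p)
plan(p,[(600,-100,p[2],p[3],45),(664,-57.5,p[2],p[3],30)])
E
```

```text
[np.float64(519.2300299849334), np.float64(-208.07076382915406), np.float64(217.13411485734494), np.float64(-0.020775351346294935)]
[0.174, -0.244, 0.0, 0.0, 0.175, -0.244, 0.0, 0.0, 0.174, -0.244, 0.0, 0.0, 0.14, -0.097, 0.0, 0.0, 0.141, -0.097, 0.0, 0.0, 0.14, -0.098, 0.0, 0.0]
6 end [663.99, -57.45, 217.13, -0.02]
```

Tip now at about 145 mm height. I'll go over the aperture and lower to about 15 mm above the plate, then look.

Call:
move_arm(moves=[0.174,-0.244,0,0,0.175,-0.244,0,0,0.174,-0.244,0,0,0.14,-0.097,0,0,0.141,-0.097,0,0,0.14,-0.098,0,0,0,0,0.15,0,0,0,0.15,0,0,0,0,0])

```text
t: 15.85
eef_pos: [662.6, -57.2, 168.2]
tcp_rot: [-3.141, 0.006, -0.021]
ft_force: [-0.2, -0.4, -0.5]
opening: 0.204
grip_force: 30.0
```

```bash
python3 - <<'E'
from cell import monitor, viewer
import cv2,numpy as np
from h import *
s=monitor.state();print(s["eef_pos"],s["tcp_rot"],s["ft_force"])
out=[]
for n in("wrist","scene"):
    i=viewer.camera_info(n);im=viewer.read_camera(n);np.savez(n+"2.npz",K=i["K"],T=i["camera_from_world"],im=im)
    c=cam(n+"2");p=s["eef_pos"];uv=proj(c,[[664,-57.5,85],[p[0],p[1],p[2]-72]]);print(n,uv.round(1))
    u,v=uv[0].astype(int);x0=max(0,min(412,u-50));y0=max(0,min(284,v-60));print(x0,y0)
    out.append(cv2.resize(im[y0:y0+100,x0:x0+100,::-1],(400,400),interpolation=cv2.INTER_CUBIC))
cv2.imwrite("pics/g4.png",np.hstack(out))
E
```

```text
[662.60800708 -57.1768309  168.16518132] [-3.14066562  0.00615745 -0.02076928] [-0.153209   -0.413978   -0.54930161]
wrist [[256.  197.7]
 [255.6 203.6]]
206 137
scene [[299.9 227.2]
 [299.8 224.5]]
249 167
```

View pics/g4.png

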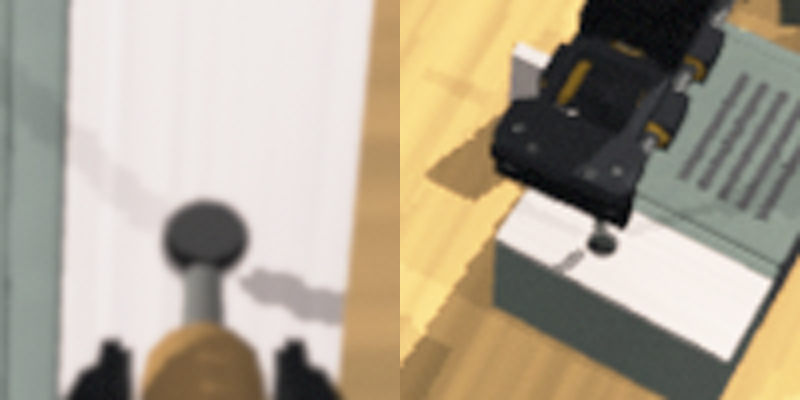

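Wrist crop: aperture centre at (205,238), rod tip at about (204,266) just in front of it. The scene crop shows the rod directly over the aperture at (601,243).

```bash
python3 - <<'E'
from h import *
c=cam("wrist2")
A=lambda q:(np.array(q,float)+.5)/4-.5+[206,137]
print(back(c,A([205,238]),85),back(c,A([204,266]),96))
c=cam("scene2")
B=lambda q:(np.array(q,float)-[400,0]+.5)/4-.5+[249,167]
print(back(c,B([601,243]),85),back(c,B([602,232]),96))
E
```

```text
[665.35280321 -58.20108706  85.        ] [662.89074055 -57.95259031  96.        ]
[662.03518658 -58.89262272  85.        ] [661.35749012 -58.15831178  96.        ]
```

Call:
move_arm(moves=[0.01,0.004,0,0,0,0,0,0,0,0,0.06,0,0,0,0.06,0,0,0,0.06,0,0,0,0.03,0,0,0,0,0])

```text
t: 16.82
eef_pos: [665.3, -58.1, 139.9]
tcp_rot: [-3.142, 0.001, -0.021]
ft_force: [0.6, 0.7, -0.4]
opening: 0.205
grip_force: 30.0
```

Call:
move_arm(moves=[0,0,0.015,0,0,0,0.015,0,0,0,0,0])

```text
t: 17.2
eef_pos: [665.4, -58.1, 135.8]
tcp_rot: [3.142, 0.0, -0.021]
ft_force: [-0.4, -0.1, -0.7]
opening: 0.202
grip_force: 30.0
```

Call:
move_arm(moves=[0,0,0.015,0,0,0,0.01,0,0,0,0,0])

```text
t: 17.58
eef_pos: [665.5, -58.1, 132.2]
tcp_rot: [3.142, -0.0, -0.021]
ft_force: [-0.7, -0.6, 1.4]
opening: 0.205
grip_force: 30.0
```

Call:
move_arm(moves=[0,0,0.015,0,0,0,0.01,0,0,0,0,0])

```text
t: 17.95
eef_pos: [665.5, -58.1, 128.4]
tcp_rot: [3.141, -0.0, -0.021]
ft_force: [-0.7, 1.0, 2.9]
opening: 0.204
grip_force: 30.0
```

Call:
move_arm(moves=[0,0,0.015,0,0,0,0.01,0,0,0,0,0])

```text
t: 18.32
eef_pos: [665.5, -58.1, 124.7]
tcp_rot: [3.141, -0.0, -0.021]
ft_force: [-1.6, 0.7, 5.0]
opening: 0.208
grip_force: 30.0
```

Call:
move_arm(moves=[0,0,0.01,0,0,0,0,0])

```text
t: 18.58
eef_pos: [665.7, -58.1, 124.1]
tcp_rot: [3.141, -0.001, -0.021]
ft_force: [-2.7, 0.2, 10.8]
opening: 0.205
grip_force: 30.0
```

The button has bottomed out (force jumped to 10.8 N). A little more margin, then a final look.

Call:
move_arm(moves=[0,0,0.005,0,0,0,0,0,0,0,0,0,0,0,0,0])

```text
t: 19.08
eef_pos: [665.8, -58.1, 124.0]
tcp_rot: [3.141, -0.002, -0.021]
ft_force: [-2.5, 0.3, 15.3]
opening: 0.206
grip_force: 30.0
```

```bash
python3 - <<'E'
from cell import monitor, viewer
import cv2,numpy as np
s=monitor.state();print(s["eef_pos"],s["ft_force"],s["grip_force"])
b=viewer.read_camera("scene")[:,:,::-1];a=viewer.read_camera("wrist")[:,:,::-1]
cv2.imwrite("pics/g5.png",np.hstack([cv2.resize(b[60:360,150:400],(400,480)),cv2.copyMakeBorder(cv2.resize(a,(400,300)),0,180,0,0,0)]))
E
```

```text
[665.83809179 -58.12394344 123.97401495] [-2.51866987  0.26483898 15.28034774] 30.002156496047974
```

View pics/g5.png

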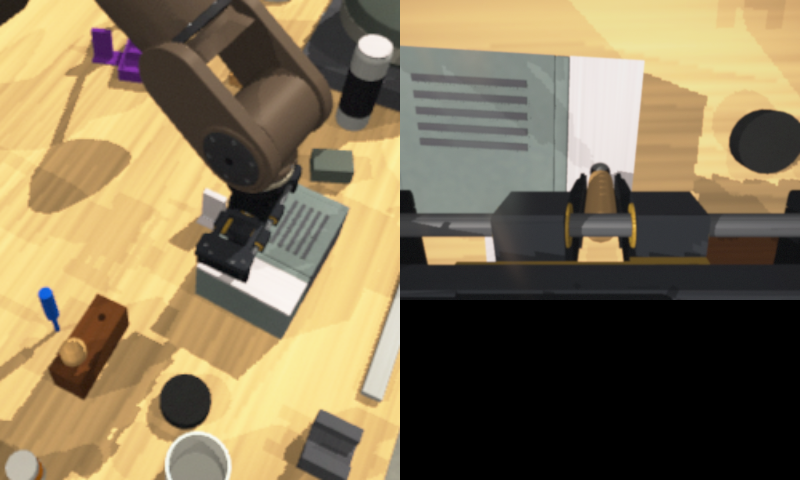

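The stylus stands in the aperture at (600,170), still gripped, at 15 N. The burr, the blue decoy and the other bystanders are where they were, and the tray handle is at the hood's front. Handing in.

```bash
python3 -c "
from cell import order
print(order.job_done())"
```

```text
the job is handed in; nothing more can be done
None
```

The job is handed in: the tray is against the back stop with its front wall flush with the hood, and the gripped stylus is holding the button down at about 15 N after 19 s; the plugs were last seen in the tray just before it entered the hood.

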